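Fit the clean strainer basket stowed behind the oil containers

ROBOT

A 7-joint arm with a two-finger parallel gripper is mounted at the origin on the work surface. World frame = base frame: x ahead of the robot, y to its left, z up, the work surface at z = 0. Lengths are in m, angles in rad, forces in N, time in s.
With the tool pointing down it reaches from about 0.4 to 0.875 m from the base axis. Payload 6.5 kg.
Tool frame: the origin (TCP) lies midway between the tips of the shut fingers; the grasp point (between the pads) lies 19 mm behind it; z points along the fingers, y is the line along which they close (so a half turn about z gives the same grasp; the last joint's range is limited). The gripper opens to 88 mm and grips with 3 to 60 N. Pads are 18 mm wide; open, the fingers measure 123 mm over their backs; the gripper's body (75 mm by 187 mm) begins 45 mm behind the grasp point.
Start: joints at [1.134, 0.536, -0.004, 1.538, 0.003, 1.067, -0.071], TCP at [0.236, -0.606, 0.239] pointing down, gripper open.
Joint ranges: [-2.7, 2.7], [-0.37, 2.16], [-1.27, 1.26], [0.24, 2.4], [-1.31, 4.45], [0.19, 1.91], [-2.76, 2.76]. Speed limits (rad/s): [2.39, 2.39, 3.14, 3.14, 3.14, 3.14, 3.14].

INTERFACE

Orientations are given as a unit quaternion [x, y, z, w].
In Python, from plant import arm gives the robot as it stands.
- The arm moves only by the shell command python3 -m jog 'ROWS' [FORCE]. ROWS is JSON, one flat list of numbers, 7 for each row, row after row: the opening, from -1 (shut) to 1 (fully open), then the shift along the tool's x, y, z in cm, then the turn, a rotation vector about the tool's x, y, z in rad. A call has 1 to 10 rows; each row is the pose to reach, as a shift and turn from the pose commanded when the call began, along the tool's axes at that moment; what a row does not reach only later rows make up. A row lasts 1/8 s, in which the tool goes at most 62.5 mm and 10.7 degrees, less where a joint would pass 70% of its speed; a pose out of reach is approached as far as the arm can. A call with a gripper value outside its range is refused whole. The fingers move at their own pace and stop on an object; FORCE is the grip in N (left out, the last holds). Time passes only in rows, so rows that repeat a pose let the fingers close. It gives the time, the measured TCP pose, the force, the opening and the grip force at its end, in the units of the state.
- arm.sense(): the state, without advancing time (a new reading comes with each control period).
- arm.grab_frame(name): name is "scene" or "top" or "wrist"; returns the picture (384x512x3 uint8, red, green, blue); there is no depth.
- arm.camera_info(name): a dict with "intrinsics" (3x3 intrinsics, pixels), "distortion" ([k1, k2, p1, p2, k3] as OpenCV has them; the pictures are not rectified), "R" (3x3) and "t" (3): a world point X has camera coordinates R X + t. Camera axes: x right, y down, z forward; pixel columns grow to the right and rows downward; lengths in m; the calibration is good to about 2 mm. A picture is of the moment at which its call begins: read the wrist's pose just before it. camera_info takes no time and is no camera call; for the wrist camera it gives the pose at the moment of the call.
- arm.finish_job(): hands the job in; it is judged then, once.
The state is a dict: "time": time; "joint_pos": joint angles; "qd": joint speeds; "effort": joint torques, N m; "tool_pos": TCP position; "ee_rot": TCP orientation; "ft_force": force on the tool from outside, world axes, zero at the start; "ft_torque": the same for the moment, N m; "opening": finger opening in m; "gripper_force": force on a finger pad.
Only numpy, scipy, OpenCV 4.12 (cv2) and the standard library are available. Lean on these libraries where they do the work, as an engineer would, in place of code of your own. Each camera call takes 0.05 s, during which the arm holds its last target. There are 200 camera calls.

TASK

The open strainer on the bench needs its clean basket, which is stowed at the back of the stowage tray, hemmed in by the spray can, the oiler bottle and the oil tin. Stand those three upright in the empty drip tray, lower the basket upright and fully home into the strainer, then stand each of the three back upright on the very spot in the stowage tray where it stood before. Tip nothing over, and leave the grease tin, the pipe union and the strainer's cover where they lie.

Things in the scene. Friction and masses are not known exactly. Their poses are not given: they have to be found in the camera images.
- stowage_tray: Fixed grey steel tray, 206 mm (its x) by 236 mm (its y), floor 3 mm thick, lip 26 mm high, back (+x side) 62 mm. Origin: centre of its underside, on the bench; x points to its back, away from the robot. Basket at the start at about (45, 0) mm in this frame; spray can, oiler and oil tin, shuffled, at about (-25, 0), (45, 70), (45, -70) mm, each on a thin dark pad.
- drip_tray: Fixed empty shallow stainless tray, 260 mm (along its x) by 150 mm (along its y), floor 3 mm thick, lip 23 mm high. Origin: centre of its underside, on the bench. It holds the three containers in a row along its x at 75 mm spacing.
- strainer: Fixed blue cast strainer pot with its cover off, open at the top: round mouth 76 mm in diameter in a flange 132 mm in diameter, flange face 78 mm above the bench; the flat seat inside is 38 mm above the bench (40 mm deep). Pipe stubs along its +x and -x, 204 mm over their flanges. Origin: on the pot's axis, at bench level; z up.
- basket_grip (a point): Clean strainer basket: perforated steel cup 48 mm in diameter, 36 mm high, rim flange 59 mm in diameter (35 to 38 mm up), and above it a straight handle bar 50 mm long (x), 10 mm wide (y), 10 mm thick, open below. The point is the bar's centre, 66 mm above the underside (71 mm high in all). z up. Seated, the point is 104 mm above the bench.
- spray_can_mid (a point): Spray can: round metal can 52 mm in diameter, straight-sided up to 112 mm, then a shoulder and a 39 mm cap, 142 mm high in all. The point is on its axis half-way up (71 mm). z up. Grip the straight side 80 to 100 mm up.
- oiler_mid (a point): Oiler: round white plastic bottle 50 mm in diameter, straight-sided up to 106 mm, then a thin conical spout, 138 mm high in all. The point is on its axis half-way up (69 mm). z up. Grip the straight side 80 to 95 mm up.
- oil_tin_mid (a point): Oil tin: flat-sided rectangular can, 62 mm along x by 44 mm along y, 118 mm high, plus a small screw cap off-centre on top, 136 mm in all. The point is at the centre of the section, half-way up (68 mm). z up. Grip across the 44 mm (y) 80 to 105 mm up.
- grease_tin: Bystander: low round tin 50 mm in diameter, 34 mm high, in the stowage tray's front corner (+y). Origin: centre of its underside. Leave it.
- union: Bystander: brass hexagon pipe union about 48 mm across, 36 mm high, in the stowage tray's front corner (-y). Origin: centre of its underside. Leave it.
- cover: Bystander: domed blue strainer cover 132 mm in diameter, 54 mm high, lying on the bench beyond the strainer. Origin: centre of its underside. Leave it.
There are look-alikes about, which are no part of the job. What is shaped like the part that bears oiler_mid but blue or green is not meant.

How it is judged:
By the outcome, as a careful person would: the job done as asked, in the order asked, and still so for the second after the job is handed in, with the robot touching nothing.
It also fails if it takes over 141 s, if anything falls off the work surface, if the arm or the gripper's body presses on something with over 40 N, if the wrist force passes 120 N, or if a joint passes its speed limit or range.

## Working session

There is one attempt and no reset: what is moved stays moved. The work goes in short steps, Python scripts to look and compute and a shell command to move; the robot and the scene stay as the last step left them, time stands still between calls to the robot, and variables do not carry over. Pictures are saved under pics/ and viewed, at most 14 in all, crops included, and the job is handed in when it is done.

```bash
ls; mkdir -p pics; python3 - <<'E'
from plant import arm
import cv2, numpy as np
s=arm.sense(); print({k:np.round(v,4).tolist() for k,v in s.items()})
for n in ("scene","top","wrist"):
    i=arm.camera_info(n); print(n,np.round(i["intrinsics"],1).tolist(),np.round(i["distortion"],3).tolist(),np.round(i["R"],3).tolist(),np.round(i["t"],3).tolist())
    f=arm.grab_frame(n); cv2.imwrite(f"pics/{n}0.png",f[:,:,::-1])
a=[cv2.imread(f"pics/{n}0.png") for n in("scene","top")]
E
```

```text
pics
{'time': 0.0, 'joint_pos': [1.1338, 0.5371, -0.0044, 1.5388, 0.0026, 1.0673, -0.0712], 'qd': [-0.0001, -0.002, -0.0007, 0.0003, 0.0014, -0.0001, -0.0013], 'effort': [-0.0, -57.0987, 0.9905, -25.1613, -0.0562, 0.0178, 0.0002], 'tool_pos': [0.2353, -0.6053, 0.2379], 'ee_rot': [0.9829, 0.1844, -0.0002, -0.0008], 'ft_force': [0.5678, -0.1549, -0.2465], 'ft_torque': [-0.0138, -0.0089, -0.0121], 'gripper_force': 0.0, 'opening': 0.088}
scene [[469.1, 0.0, 253.2], [0.0, 469.1, 190.2], [0.0, 0.0, 1.0]] [-0.097, 0.0, 0.0, 0.0, 0.0] [[0.32, 0.947, 0.001], [0.623, -0.21, -0.754], [-0.714, 0.242, -0.657]] [-0.157, -0.333, 1.704]
top [[376.5, 0.0, 259.6], [0.0, 376.5, 195.4], [0.0, 0.0, 1.0]] [-0.07, 0.0, 0.0, 0.0, 0.0] [[0.005, -1.0, -0.006], [-0.977, -0.003, -0.212], [0.212, 0.007, -0.977]] [-0.019, 0.582, 0.859]
wrist [[343.2, 0.0, 255.5], [0.0, 343.2, 191.3], [0.0, 0.0, 1.0]] [-0.096, 0.0, 0.0, 0.0, 0.0] [[0.362, -0.932, -0.001], [-0.894, -0.348, 0.282], [-0.263, -0.101, -0.959]] [-0.65, -0.039, 0.389]
```

View pics/scene0.png

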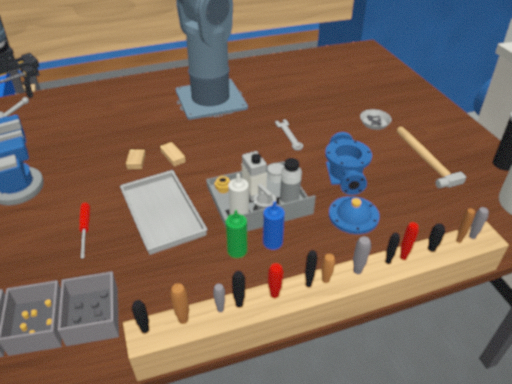

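View pics/top0.png

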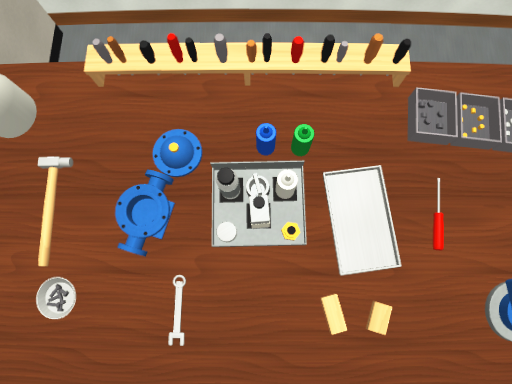

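The top view shows the stowage tray at about (258,204). The spray can is at (228,183), the basket at (258,187), the oil tin at (260,208) and the white oiler at (287,182). Candidates for the oiler are white (287,182), blue (265,138) and green (303,140). I choose the white one in the tray, and I'll check it in a close crop.

```bash
cat > h.py <<'E'
from plant import arm
import cv2, numpy as np
def ray(n,px,z,info=None):
    i=info or arm.camera_info(n); K=np.array(i["intrinsics"]);d=np.array(i["distortion"]);R=np.array(i["R"]);t=np.array(i["t"])
    p=cv2.undistortPoints(np.array(px,float).reshape(-1,1,2),K,d).reshape(-1,2)
    D=np.c_[p,np.ones(len(p))]@R; C=-R.T@t
    z=np.broadcast_to(z,len(p)); return C+D*((z-C[2])/D[:,2])[:,None]
def two(n1,p1,i1,n2,p2,i2):
    A=[];b=[]
    for n,p,i in((n1,p1,i1),(n2,p2,i2)):
        a,c=ray(n,[p,p],[0,.1],i); d=(c-a)/np.linalg.norm(c-a); M=np.eye(3)-np.outer(d,d); A.append(M);b.append(M@a)
    return np.linalg.lstsq(np.vstack(A),np.hstack(b),rcond=None)[0]
E
python3 - <<'E'
from h import *
im=cv2.imread("pics/top0.png")[100:290,110:410]
cv2.imwrite("pics/crop1.png",cv2.resize(im,(780,494),interpolation=cv2.INTER_CUBIC))
E
```

```text
(no output)
```

View pics/crop1.png

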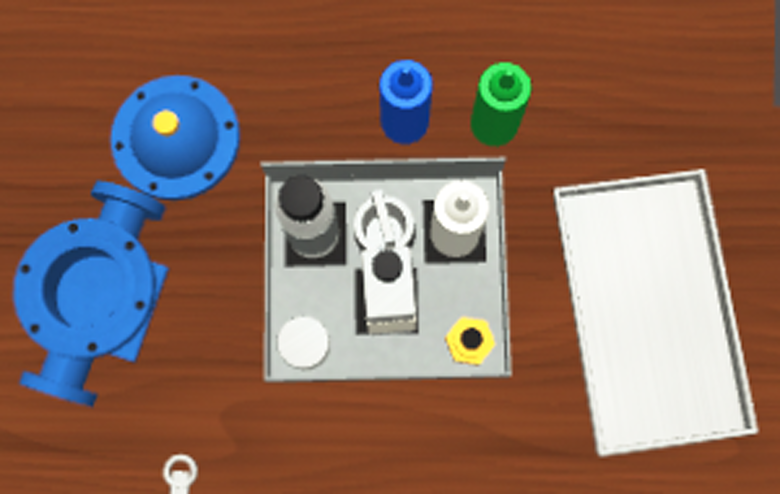

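```bash
python3 - <<'E'
from h import *
np.set_printoptions(precision=4,suppress=True)
f=lambda L:np.array(L)/2.6+[110,100]
P=lambda L,z:ray("top",f(L),z)
print("tray f/b",P([(266,381),(511,376),(262,163),(505,158)],[.026,.026,.062,.062]))
d=P([(555,188),(704,170),(757,432),(600,455)],.023);print("drip",d,d.mean(0),"yaw",np.degrees(np.arctan2(*(d[0]+d[1]-d[2]-d[3])[[1,0]])))
print("strainer",P([(82.3,287)],.078))
print("pads",P([(315,233),(458,231)],.004), "grease top",P([(302,342)],.034),"union",P([(471,340)],.036))
print("can cap",P([(301,197)],.145),"oiler tip",P([(462,204)],.141),"tin cap",P([(388,265)],.139),"handle ends",P([(377,195),(389,243)],.074))
tp=P([(365,250),(411,248),(414,316),(369,320)],.121);print("tin top",tp,tp.mean(0))
E
```

```text
tray f/b [[ 0.4597  0.1006  0.026 ]
 [ 0.4655 -0.1332  0.026 ]
 [ 0.6656  0.1062  0.062 ]
 [ 0.6712 -0.1277  0.062 ]]
drip [[ 0.6525 -0.1815  0.023 ]
 [ 0.6721 -0.3329  0.023 ]
 [ 0.4123 -0.3681  0.023 ]
 [ 0.3913 -0.2164  0.023 ]] [ 0.5321 -0.2747  0.023 ] yaw 7.670059041450733
strainer [[0.5409 0.2672 0.078 ]]
pads [[ 0.61    0.0585  0.004 ]
 [ 0.6126 -0.0855  0.004 ]] grease top [[0.4963 0.0662 0.034 ]] union [[ 0.4987 -0.0947  0.036 ]]
can cap [[0.6092 0.0594 0.145 ]] oiler tip [[ 0.6044 -0.0802  0.141 ]] tin cap [[ 0.5506 -0.0162  0.139 ]] handle ends [[ 0.6306 -0.005   0.074 ]
 [ 0.5844 -0.0166  0.074 ]]
tin top [[ 0.5675  0.0042  0.121 ]
 [ 0.5695 -0.0363  0.121 ]
 [ 0.5091 -0.0389  0.121 ]
 [ 0.5055  0.0001  0.121 ]] [ 0.5379 -0.0177  0.121 ]
```

```bash
r="1,52.6,-42.9,-6.2,0,0,0.345"; python3 -m jog '[1,52.6,-42.9,-6.2,0,0,0.345, 1,52.6,-42.9,-6.2,0,0,0.345, 1,52.6,-42.9,-6.2,0,0,0.345, 1,52.6,-42.9,-6.2,0,0,0.345, 1,52.6,-42.9,-6.2,0,0,0.345, 1,52.6,-42.9,-6.2,0,0,0.345, 1,52.6,-42.9,-6.2,0,0,0.345, 1,52.6,-42.9,-6.2,0,0,0.345, 1,52.6,-42.9,-6.2,0,0,0.345, 1,52.6,-42.9,-6.2,0,0,0.345]'
```

```text
time: 1.4
tool_pos: [0.5431, -0.0627, 0.2957]
ee_rot: [1.0, 0.013, 0.0, 0.0]
ft_force: [0.3, -0.9, 0.2]
opening: 0.0882
gripper_force: 0.0
```

```bash
python3 -m jog '[1,1,-3,0,0,0,0, 1,1,-3,0,0,0,0, 1,1,-3,0,0,0,0]'; python3 - <<'E'
from h import *
import pickle
i=arm.camera_info("wrist"); f=arm.grab_frame("wrist"); pickle.dump(i,open("w1.pkl","wb"))
print(arm.sense()["tool_pos"])
cv2.imwrite("pics/w1.png",f[:,:,::-1]); cv2.imwrite("pics/w1b.png",cv2.resize(f[:,:,::-1],(800,600),interpolation=cv2.INTER_CUBIC))
E
```

```text
time: 1.78
tool_pos: [0.5512, -0.0356, 0.2952]
ee_rot: [1.0, 0.012, -0.0, 0.0]
ft_force: [0.5, -0.5, -0.2]
opening: 0.0879
gripper_force: 0.0
[ 0.55120273 -0.03603404  0.29532543]
```

View pics/w1b.png

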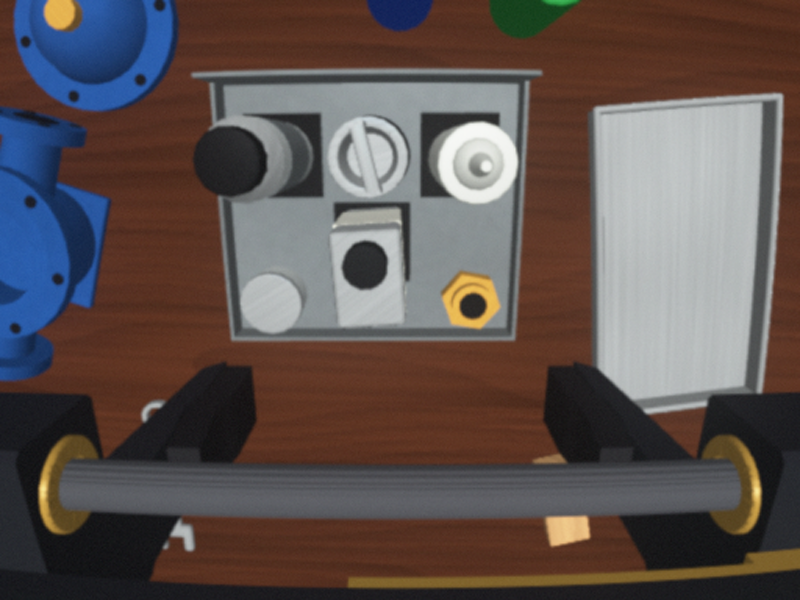

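The wrist view shows the white oiler at (476,162), the can cap at (231,160), the handle bar running from (357,124) to (373,192), and the tin top from (332,230) to (405,325), in 800x600 pixels. The choice of the white oiler is confirmed.

```bash
python3 - <<'E'
from h import *
import pickle
np.set_printoptions(precision=4,suppress=True)
i=pickle.load(open("w1.pkl","rb")); f=lambda L:(np.array(L,float)+.5)*.64-.5
P=lambda L,z:ray("wrist",f(L),z,i)
print("C",-np.array(i["R"]).T@i["t"])
print("tray front corners",P([(233,339),(515,339)],.026),"back",P([(193,75),(541,72)],.062))
print("can cap",P([(231,160)],.145),"oiler should",P([(476,162)],.109),"tip",P([(486,165)],.141),"tin cap",P([(365,265)],.139))
h=P([(357,124),(373,192)],.074);print("handle",h,h.mean(0),"rim",P([(368,157)],.041))
t=P([(336,327),(405,322),(403,226),(332,231)],.121);print("tin",t,t.mean(0))
print("pads: oiler right-back corner, can left..",P([(499,113),(421,113),(421,197),(321,113),(322,198),(411,203),(408,280)],.0035))
t=np.array([.5655,-.0135]);c,s=np.cos(.025),np.sin(.025)
for p in((-.025,0),(.045,.07),(.045,-.07),(.045,0)):print(t+np.array([[c,-s],[s,c]])@p)
# wrist-top triangulation
g=lambda p:np.array(p)/2.6+[110,100]
it=arm.camera_info("top")
for n,a,b in(("cap",(301,197),(231,160)),("tip",(462,204),(486,165)),("tincap",(388,265),(365,265)),("grease",(302,342),(271,303))):
    print(n,two("top",g(a),it,"wrist",f([b])[0],i))
E
```

```text
C [ 0.6237 -0.0341  0.4412]
tray front corners [[ 0.4634  0.1002  0.026 ]
 [ 0.4691 -0.1343  0.026 ]] back [[ 0.6665  0.106   0.062 ]
 [ 0.6729 -0.1284  0.062 ]]
can cap [[0.613  0.0567 0.145 ]] oiler should [[ 0.6134 -0.0812  0.109 ]] tip [[ 0.613  -0.0822  0.141 ]] tin cap [[ 0.5547 -0.0163  0.139 ]]
handle [[ 0.6349 -0.0064  0.074 ]
 [ 0.5906 -0.0175  0.074 ]] [ 0.6128 -0.012   0.074 ] rim [[ 0.6128 -0.0121  0.041 ]]
tin [[ 0.51    0.0029  0.121 ]
 [ 0.5144 -0.0407  0.121 ]
 [ 0.5751 -0.0379  0.121 ]
 [ 0.5711  0.0048  0.121 ]] [ 0.5426 -0.0177  0.121 ]
pads: oiler right-back corner, can left.. [[ 0.6485 -0.1121  0.0035]
 [ 0.6465 -0.051   0.0035]
 [ 0.5812 -0.0532  0.0035]
 [ 0.6449  0.0271  0.0035]
 [ 0.5786  0.027   0.0035]
 [ 0.5762 -0.0452  0.0035]
 [ 0.5117 -0.0446  0.0035]]
[ 0.5405 -0.0141]
[0.6087 0.0576]
[ 0.6122 -0.0824]
[ 0.6105 -0.0124]
cap [0.6125 0.0606 0.1325]
tip [ 0.6115 -0.084   0.1167]
tincap [ 0.5525 -0.0159  0.1295]
grease [0.4968 0.0663 0.0294]
```

```bash
python3 -m jog '[1,-0.9,-1.8,3,0,0,0, 1,-0.9,-1.8,9,0,0,0, 1,-0.9,-1.8,15,0,0,0, 1,-0.9,-1.8,19,0,0,0, 1,-0.9,-1.8,21.1,0,0,0, 1,-0.9,-1.8,21.1,0,0,0, 1,-0.9,-1.8,21.1,0,0,0]' 30
```

```text
time: 2.7
tool_pos: [0.5429, -0.0173, 0.0856]
ee_rot: [1.0, 0.012, 0.001, 0.0]
ft_force: [0.2, -0.3, 0.3]
opening: 0.0878
gripper_force: 0.0
```

```bash
python3 -m jog '[-0.2,0,0,0,0,0,0, -0.2,0,0,0,0,0,0, -0.2,0,0,0,0,0,0, -0.2,0,0,0,0,0,0, -0.2,0,0,0,0,0,0, -0.2,0,0,0,0,0,0]' 30; python3 -c "
from plant import arm; print(arm.sense()['tool_pos'])"
```

```text
time: 3.45
tool_pos: [0.5423, -0.0163, 0.0846]
ee_rot: [1.0, 0.013, 0.0, -0.0]
ft_force: [0.2, 0.8, 0.8]
opening: 0.0444
gripper_force: 29.4
[ 0.54231589 -0.01630784  0.08459262]
```

```bash
python3 -m jog '[-0.2,0,0,-4,0,0,0, -0.2,0,0,-9,0,0,0, -0.2,0,1,-13,0,0,0, -0.2,-0.3,6,-13,0,0,-0.05, -0.2,-0.8,12,-13,0,0,-0.11, -0.2,-1.2,18,-13,0,0,-0.11, -0.2,-1.5,23,-13,0,0,-0.11, -0.2,-1.5,25.7,-13,0,0,-0.11, -0.2,-1.5,25.7,-13,0,0,-0.11]' 30; python3 - <<'E'
from h import *
import pickle
i=arm.camera_info("wrist"); f=arm.grab_frame("wrist"); pickle.dump(i,open("w2.pkl","wb"))
print(arm.sense()["tool_pos"],arm.sense()["opening"])
cv2.imwrite("pics/w2.png",f[:,:,::-1])
E
```

```text
time: 4.58
tool_pos: [0.5324, -0.2766, 0.2136]
ee_rot: [0.998, 0.066, -0.001, 0.0]
ft_force: [-1.1, 0.5, -4.6]
opening: 0.0445
gripper_force: 29.4
[ 0.53302115 -0.27412744  0.21367352] 0.04409534132509704
```

View pics/w2.png

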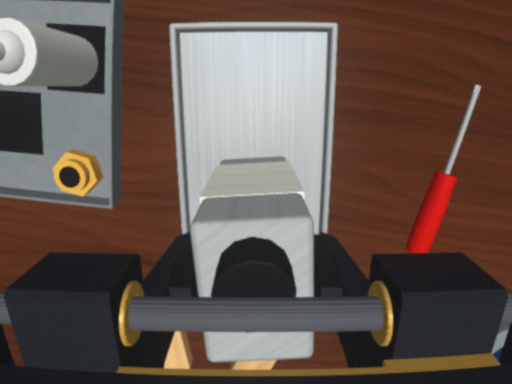

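The tin hangs straight above the drip tray, whose far lip corners are at (172,25) and (336,26).

```bash
python3 - <<'E'
from h import *
import pickle
np.set_printoptions(precision=4,suppress=True)
i=pickle.load(open("w2.pkl","rb"))
c=ray("wrist",[(172,25),(336,26)],.023,i);m=c.mean(0);v=c[0]-c[1];a=np.arctan2(-v[0],v[1]);print(c,"yaw",a,"width",np.linalg.norm(v),"centre",m[:2]-.13*np.array([np.cos(a),np.sin(a)]))
E
python3 -m jog '[-0.2,0,0,5,0,0,0, -0.2,0,0,9.5,0,0,0, -0.2,0,0,12,0,0,0, -0.2,0,0,13,0,0,0, -0.2,0,0,13,0,0,0, -0.2,0,0,13,0,0,0]'
```

```text
[[ 0.6535 -0.1839  0.023 ]
 [ 0.6723 -0.3334  0.023 ]] yaw 0.12485892842042376 width 0.15059812667829842 centre [ 0.5339 -0.2748]
time: 5.38
tool_pos: [0.5346, -0.2731, 0.0852]
ee_rot: [0.998, 0.068, 0.001, 0.0]
ft_force: [-0.1, 1.0, -3.3]
opening: 0.0439
gripper_force: 29.8
```

```bash
python3 -m jog '[-0.2,0,0,0.1,0,0,0, -0.2,0,0,0.2,0,0,0, -0.2,0,0,0.2,0,0,0]'
```

```text
time: 5.75
tool_pos: [0.5344, -0.2737, 0.0839]
ee_rot: [0.998, 0.068, 0.0, 0.0]
ft_force: [-2.0, 1.0, 7.6]
opening: 0.044
gripper_force: 29.8
```

```bash
python3 -m jog '[1,0,0,0,0,0,0, 1,0,0,0,0,0,0, 1,0,0,-5,0,0,0, 1,0,0,-11,0,0,0, 1,2,-5.3,-14.5,0,0,0.05, 1,4.3,-11.2,-14.5,0,0,0.11, 1,6.5,-17,-14.5,0,0,0.11, 1,8.7,-22.8,-14.5,0,0,0.11, 1,10.9,-28.6,-14.5,0,0,0.11, 1,12.1,-31.8,-14.5,0,0,0.11]'; python3 -m jog '[1,0,0,0,0,0,0,1,0,0,0,0,0,0]'; python3 - <<'E'
from h import *
import pickle
i=arm.camera_info("wrist"); f=arm.grab_frame("wrist"); pickle.dump(i,open("w3.pkl","wb"))
print(arm.sense()["tool_pos"],arm.sense()["opening"])
t=arm.grab_frame("top")
cv2.imwrite("pics/t3.png",t[:,:,::-1])
a=cv2.resize(t[130:290,200:410,::-1],(504,384))
cv2.imwrite("pics/w3.png",cv2.resize(np.hstack([f[:,:,::-1],a]),(800,302)))
cv2.imwrite("pics/w3o.png",f[:,:,::-1])
E
```

```text
time: 7.0
tool_pos: [0.6109, 0.0621, 0.2277]
ee_rot: [1.0, 0.015, 0.0, -0.001]
ft_force: [0.3, -0.4, 0.4]
opening: 0.0881
gripper_force: 0.0
time: 7.25
tool_pos: [0.6107, 0.0564, 0.2274]
ee_rot: [1.0, 0.012, -0.0, 0.001]
ft_force: [0.3, -0.8, -0.1]
opening: 0.0883
gripper_force: 0.0
[0.61065198 0.05572552 0.22740018] 0.08795698769371087
```

View pics/w3.png

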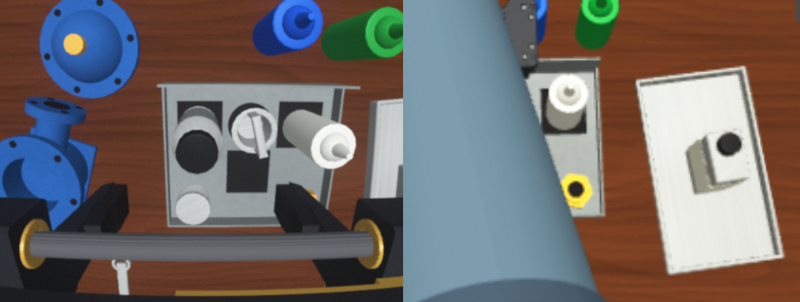

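The tin stands upright in mid-tray, and its empty pad is visible at wrist pixel ~(313,218). I'll refine the pad and can positions.

```bash
python3 - <<'E'
from h import *
import pickle
np.set_printoptions(precision=4,suppress=True)
i=pickle.load(open("w3.pkl","rb")); im=cv2.imread("pics/w3o.png")
m=((im.max(2)<60)).astype(np.uint8)
n,l,st,c=cv2.connectedComponentsWithStats(m)
for k in range(1,n):
    if 400<st[k,4]<20000 and st[k,1]<250: print(st[k],c[k],ray("wrist",[c[k]],.0035,i)[0],ray("wrist",[c[k]],.145,i)[0])
for p in [(249,193)]: print(ray("wrist",[p],.145,i))
E
```

```text
[226 129  56  36 633] [256.2654 137.8246] [0.6342 0.0553 0.0035] [0.6529 0.0563 0.145 ]
[352 130  57  57 957] [372.186  148.6134] [ 0.6261 -0.0722  0.0035] [ 0.6479 -0.0224  0.145 ]
[ 223  166   54   54 2236] [249.6749 192.7581] [0.5723 0.0612 0.0035] [0.6147 0.0599 0.145 ]
[ 288  192   53   52 2439] [312.8881 219.1976] [ 0.5422 -0.0124  0.0035] [0.5961 0.0145 0.145 ]
[  68  232   96   65 3785] [126.8951 269.0502] [0.4709 0.2101 0.0035] [0.5521 0.1519 0.145 ]
[ 349  233  163  132 9733] [437.2936 296.0982] [ 0.4389 -0.1833  0.0035] [ 0.5323 -0.091   0.145 ]
[[0.6145 0.0604 0.145 ]]
```

```bash
python3 -m jog '[1,0.2,-0.2,5,0,0,0, 1,0.2,-0.2,10.5,0,0,0, 1,0.2,-0.2,13,0,0,0, 1,0.2,-0.2,14.2,0,0,0, 1,0.2,-0.2,14.2,0,0,0, 1,0.2,-0.2,14.2,0,0,0]'; python3 -m jog '[-0.1,0.2,-0.2,0,0,0,0, -0.1,0,0,0,0,0,0, -0.1,0,0,0,0,0,0, -0.1,0,0,0,0,0,0, -0.1,0,0,0,0,0,0]' 30
```

```text
time: 8.1
tool_pos: [0.6138, 0.0596, 0.087]
ee_rot: [1.0, 0.013, 0.001, -0.0]
ft_force: [-0.6, 1.0, -1.3]
opening: 0.0882
gripper_force: 0.0
time: 8.72
tool_pos: [0.6128, 0.0599, 0.0857]
ee_rot: [1.0, 0.013, 0.0, -0.0]
ft_force: [0.1, -0.3, 1.6]
opening: 0.0513
gripper_force: 30.0
```

```bash
python3 -m jog '[-0.1,0,0,-5,0,0,0, -0.1,0,0,-10.5,0,0,0, -0.1,0,0,-15.5,0,0,0, -0.1,0,3,-17,0,0,0, -0.1,-0.3,8,-17,0,0,-0.05, -0.1,-0.6,14,-17,0,0,-0.1, -0.1,-0.9,20,-17,0,0,-0.1, -0.1,-1.1,26,-17,0,0,-0.1, -0.1,-1.3,31,-17,0,0,-0.1, -0.1,-1.3,32.4,-17,0,0,-0.1]'; python3 -m jog '[-0.1,0,0,0,0,0,0,-0.1,0,0,0,0,0,0]'
```

```text
time: 9.98
tool_pos: [0.6062, -0.2695, 0.2547]
ee_rot: [0.998, 0.06, -0.001, 0.001]
ft_force: [-0.9, 0.9, -2.5]
opening: 0.0512
gripper_force: 30.0
time: 10.22
tool_pos: [0.6086, -0.2616, 0.2554]
ee_rot: [0.998, 0.064, -0.0, -0.001]
ft_force: [-0.3, 0.2, -1.4]
opening: 0.0512
gripper_force: 30.0
```

```bash
python3 -m jog '[-0.1,0,0.2,5,0,0,0, -0.1,0,0.2,11,0,0,0, -0.1,0,0.2,14.5,0,0,0, -0.1,0,0.2,16.4,0,0,0, -0.1,0,0.2,16.9,0,0,0, -0.1,0,0.2,17,0,0,0, -0.1,0,0.2,17.05,0,0,0, -0.1,0,0.2,17.1,0,0,0]'
```

```text
time: 11.22
tool_pos: [0.6089, -0.2667, 0.0856]
ee_rot: [0.998, 0.063, 0.001, 0.0]
ft_force: [-1.2, -0.0, 4.5]
opening: 0.0514
gripper_force: 30.0
```

```bash
python3 -m jog '[1,0,0,0,0,0,0, 1,0,0,0,0,0,0, 1,0,0,-5,0,0,0, 1,0,0,-11,0,0,0, 1,0.5,-3,-15.5,0,0,0.05, 1,1.2,-8.5,-15.5,0,0,0.1, 0.6,2,-14,-15.5,0,0,0.1, 0.6,2.8,-18.3,-15.5,0,0,0.1, 0.6,2.8,-18.3,-15.5,0,0,0.1, 0.6,2.8,-18.3,-15.5,0,0,0.1]'; python3 - <<'E'
from h import *
np.set_printoptions(precision=4,suppress=True)
i=arm.camera_info("wrist"); im=arm.grab_frame("wrist")
print(arm.sense()["tool_pos"])
cv2.imwrite("pics/w4.png",im[:,:,::-1])
t=arm.grab_frame("top"); a=cv2.resize(t[100:290,200:410],(424,384))
cv2.imwrite("pics/w4b.png",cv2.resize(np.hstack([im,a])[:,:,::-1],(800,328)))
E
```

```text
time: 12.48
tool_pos: [0.6131, -0.0822, 0.2397]
ee_rot: [1.0, 0.013, 0.0, 0.0]
ft_force: [-0.3, -0.3, -0.1]
opening: 0.0702
gripper_force: 0.0
[ 0.6131 -0.083   0.2396]
```

View pics/w4b.png

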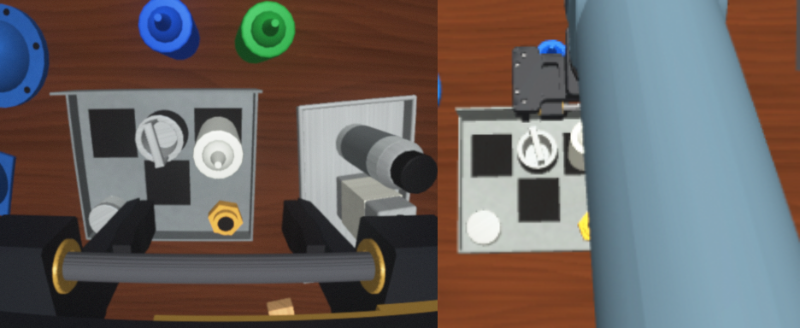

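The can and tin both stand in the drip tray. The white oiler at (255,178) in the wrist frame lies straight below the camera axis, so I descend on it.

```bash
python3 -m jog '[0.6,0,0,5,0,0,0, 0.6,0,0,11,0,0,0, 0.6,0,0,14.5,0,0,0, 0.6,0,0,15.9,0,0,0, 0.6,0,0,15.9,0,0,0, 0.6,0,0,15.9,0,0,0]'; python3 -m jog '[-0.1,0,0,0,0,0,0, -0.1,0,0,0,0,0,0, -0.1,0,0,0,0,0,0, -0.1,0,0,0,0,0,0]' 25
```

```text
time: 13.32
tool_pos: [0.6145, -0.0818, 0.0823]
ee_rot: [1.0, 0.013, 0.001, 0.0]
ft_force: [0.1, -0.3, 0.9]
opening: 0.0705
gripper_force: 0.0
time: 13.82
tool_pos: [0.6137, -0.0815, 0.0813]
ee_rot: [1.0, 0.013, 0.001, 0.0]
ft_force: [-0.7, -0.7, 6.4]
opening: 0.0493
gripper_force: 25.0
```

```bash
python3 -m jog '[-0.1,0,0,-4,0,0,0, -0.1,0,0,-9.5,0,0,0, -0.1,0,0,-14.5,0,0,0, -0.1,-2,2.5,-16,0,0,0, -0.1,-5.5,7,-16,0,0,-0.05, -0.1,-9,11.5,-16,0,0,-0.1, -0.1,-12.5,16,-16,0,0,-0.1, -0.1,-15.9,19.9,-16,0,0,-0.1, -0.1,-15.9,19.9,-16,0,0,-0.1, -0.1,-15.9,19.9,-16,0,0,-0.1]'
```

```text
time: 15.08
tool_pos: [0.4594, -0.2837, 0.2402]
ee_rot: [0.998, 0.063, -0.0, -0.0]
ft_force: [0.7, 0.3, -2.1]
opening: 0.0492
gripper_force: 25.0
```

```bash
python3 -m jog '[-0.1,0,0,5,0,0,0, -0.1,0,0,10.5,0,0,0, -0.1,0,0,14,0,0,0, -0.1,0,0,15.6,0,0,0, -0.1,0,0,15.9,0,0,0, -0.1,0,0,16,0,0,0, -0.1,0,0,16.05,0,0,0, -0.1,0,0,16.1,0,0,0]'
```

```text
time: 16.08
tool_pos: [0.4605, -0.2849, 0.0812]
ee_rot: [0.998, 0.063, 0.001, 0.001]
ft_force: [-2.1, 1.0, 10.6]
opening: 0.0492
gripper_force: 25.0
```

```bash
python3 -m jog '[0.7,0,0,0,0,0,0, 0.7,0,0,0,0,0,0, 0.7,0,0,-5,0,0,0, 0.7,0,0,-11,0,0,0, 0.7,3,-4,-15,0,0,0, 0.7,6.5,-9,-15,0,0,-0.05, 0.7,10,-14,-15,0,0,-0.12, 0.7,13.5,-18.5,-15,0,0,-0.12, 0.7,17,-23,-15,0,0,-0.12, 0.7,18.5,-25.2,-15,0,0,-0.12]'; python3 -m jog '[0,0,0,0,0,0,0,0,0,0,0,0,0,0]' ;python3 - <<'E'
from h import *
import pickle
i=arm.camera_info("wrist"); im=arm.grab_frame("wrist"); pickle.dump(i,open("w5.pkl","wb"))
print(arm.sense()["tool_pos"],arm.sense()["ee_rot"])
cv2.imwrite("pics/w5.png",im[:,:,::-1])
t=arm.grab_frame("scene"); cv2.imwrite("pics/s5.png",t[:,:,::-1]); a=cv2.resize(t[110:290,90:330],(512,384))
cv2.imwrite("pics/w5b.png",cv2.resize(np.hstack([im,a])[:,:,::-1],(800,300)))
E
```

```text
time: 17.32
tool_pos: [0.6123, -0.007, 0.2296]
ee_rot: [0.992, 0.125, 0.0, -0.001]
ft_force: [0.1, -0.4, -0.5]
opening: 0.0752
gripper_force: 0.0
time: 17.58
tool_pos: [0.6106, -0.013, 0.2293]
ee_rot: [0.993, 0.122, -0.0, 0.001]
ft_force: [-0.5, -0.8, 0.4]
opening: 0.0567
gripper_force: 0.0
[ 0.6105985  -0.01343274  0.22945212] [ 9.92610969e-01  1.21338068e-01 -4.06595373e-04  6.09307683e-04]
```

View pics/w5b.png

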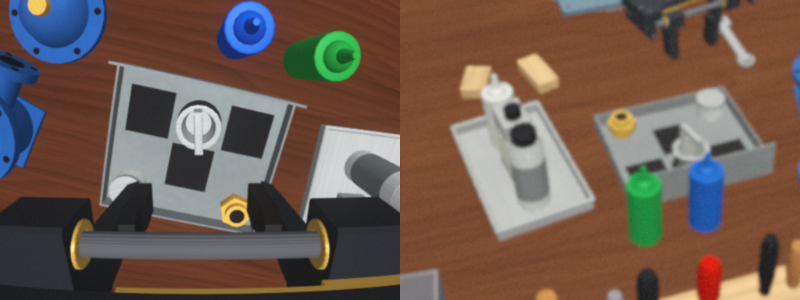

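All three stand upright in the drip tray. The basket bar lines up with the fingers, at wrist pixels (254,138) to (254,198).

```bash
python3 - <<'E'
from h import *
import pickle
np.set_printoptions(precision=4,suppress=True)
i=pickle.load(open("w5.pkl","rb"))
print(ray("wrist",[(253,139),(254,197)],.074,i),ray("wrist",[(254,165)],.041,i))
E
python3 - <<'E'
import cv2
im=cv2.imread("pics/w5.png")[110:220,195:315]
cv2.imwrite("pics/w5c.png",cv2.resize(im,None,fx=4,fy=4,interpolation=cv2.INTER_CUBIC))
E
```

```text
[[ 0.6406 -0.004   0.074 ]
 [ 0.5891 -0.0177  0.074 ]] [[ 0.6114 -0.0121  0.041 ]]
```

View pics/w5c.png

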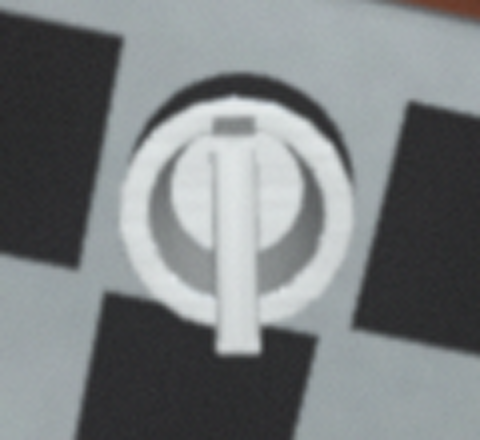

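```bash
python3 -m jog '[0,0.2,-0.1,5,0,0,0, 0,0.2,-0.1,11,0,0,0, 0,0.2,-0.1,15.5,0,0,0, 0,0.2,-0.1,17.8,0,0,0, 0,0.2,-0.1,17.8,0,0,0, 0,0.2,-0.1,17.8,0,0,0]'; python3 -m jog '[-1,0,0,0,0,0,0, -1,0,0,0,0,0,0, -1,0,0,0,0,0,0, -1,0,0,0,0,0,0]' 40
```

```text
time: 18.42
tool_pos: [0.6137, -0.0105, 0.0529]
ee_rot: [0.993, 0.122, 0.001, 0.0]
ft_force: [-0.2, -0.6, 0.1]
opening: 0.0441
gripper_force: 0.0
time: 18.92
tool_pos: [0.613, -0.0098, 0.0518]
ee_rot: [0.992, 0.123, 0.0, 0.0]
ft_force: [0.0, -0.2, 0.7]
opening: 0.009
gripper_force: 39.9
```

```bash
python3 -m jog '[-1,0,0,-4,0,0,0, -1,0,0,-9.5,0,0,0, -1,0,-2,-13.5,0,0,0, -1,-0.1,-7,-14,0,0,0, -1,-0.1,-12.5,-14,0,0,0, -1,-0.2,-18,-14,0,0,0, -1,-0.3,-23.5,-14,0,0,0, -1,-0.3,-28,-14,0,0,0, -1,-0.3,-28.6,-14,0,0,0, -1,-0.3,-28.6,-14,0,0,0]'; python3 -m jog '[-1,0,0,0,0,0,0]';python3 - <<'E'
from h import *
import pickle
i=arm.camera_info("wrist"); im=arm.grab_frame("wrist"); pickle.dump(i,open("w6.pkl","wb"))
print(arm.sense()["tool_pos"],arm.sense()["ee_rot"])
cv2.imwrite("pics/w6.png",im[:,:,::-1])
cv2.imwrite("pics/w6b.png",cv2.resize(im[:,:,::-1],(800,600)))
E
```

```text
time: 20.18
tool_pos: [0.5403, 0.2665, 0.1912]
ee_rot: [0.992, 0.123, -0.0, 0.0]
ft_force: [-0.5, -0.6, -1.6]
opening: 0.0092
gripper_force: 40.0
time: 20.3
tool_pos: [0.5412, 0.2648, 0.1913]
ee_rot: [0.993, 0.121, -0.0, 0.001]
ft_force: [-0.1, -0.3, -1.9]
opening: 0.009
gripper_force: 40.0
[0.54116964 0.26491537 0.19137732] [ 9.92623871e-01  1.21233293e-01 -5.56945810e-05  5.79640185e-04]
```

View pics/w6b.png

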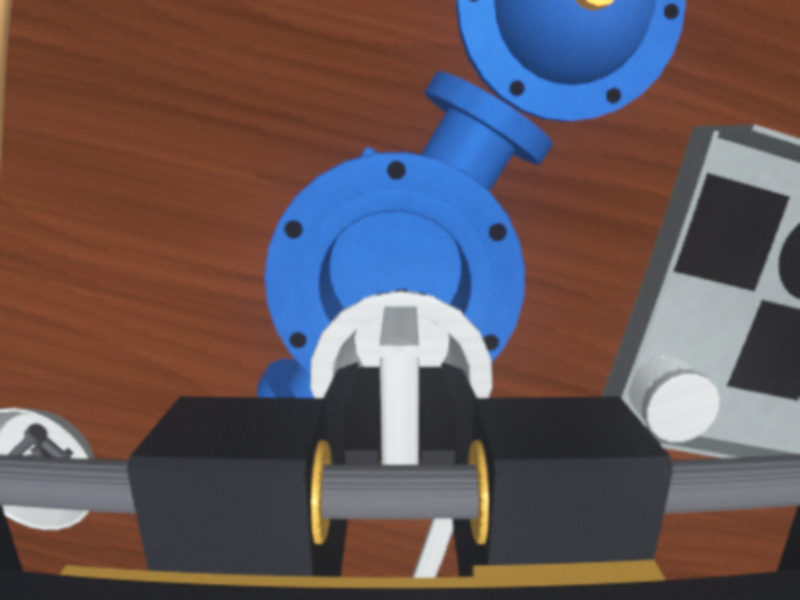

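The strainer bolts are at (293,229), (491,343), (498,232), (298,340) and (396,170). The basket rim's far edge is at (401,292), and the basket hangs straight.

```bash
python3 - <<'E'
from h import *
import pickle
np.set_printoptions(precision=4,suppress=True)
i=pickle.load(open("w6.pkl","rb")); f=lambda L:(np.array(L,float)+.5)*.64-.5
b=ray("wrist",f([(293,229),(491,343),(498,232),(298,340),(396,170)]),.078,i)
print(b, b[:2].mean(0),b[2:4].mean(0))
A=np.c_[2*b[:,:2],np.ones(5)];s=np.linalg.lstsq(A,(b[:,:2]**2).sum(1),rcond=None)[0];c=s[:2];print("circ",c)
d=c-np.array([.5412,.2649]);a=2*np.arctan2(.1213,.9926);print("tool shift",d@[np.cos(a),np.sin(a)],d@[np.sin(a),-np.cos(a)])
r=ray("wrist",f([(401,292)]),.0410+.1914-.0518,i)[0,:2];e=r-np.array([.5412,.2649]);print("rim edge tool x",e@[np.cos(a),np.sin(a)],e@[np.sin(a),-np.cos(a)])
E
```

```text
[[0.5595 0.3222 0.078 ]
 [0.5258 0.2115 0.078 ]
 [0.5821 0.2247 0.078 ]
 [0.5034 0.3089 0.078 ]
 [0.5988 0.2801 0.078 ]] [0.5426 0.2668 0.078 ] [0.5428 0.2668 0.078 ]
circ [0.5427 0.2668]
tool shift 0.001899683032360894 -0.001486530678253746
rim edge tool x 0.028352820077646942 0.0009804744509845685
```

```bash
python3 -m jog '[-1,0.2,-0.1,0,0,0,0, -1,0.2,-0.1,3,0,0,0, -1,0.2,-0.1,5.5,0,0,0, -1,0.2,-0.1,7.5,0,0,0, -1,0.2,-0.1,9,0,0,0, -1,0.2,-0.1,10,0,0,0, -1,0.2,-0.1,10.2,0,0,0, -1,0.2,-0.1,10.3,0,0,0, -1,0.2,-0.1,10.4,0,0,0, -1,0.2,-0.1,10.4,0,0,0]'
```

```text
time: 21.6
tool_pos: [0.5423, 0.2686, 0.0879]
ee_rot: [0.992, 0.123, 0.0, -0.0]
ft_force: [-0.3, 0.2, -1.0]
opening: 0.0091
gripper_force: 40.0
```

```bash
python3 -m jog '[-1,0,0,0.1,0,0,0, -1,0,0,0.15,0,0,0, -1,0,0,0.2,0,0,0, -1,0,0,0.2,0,0,0]'
```

```text
time: 22.1
tool_pos: [0.5428, 0.2684, 0.0867]
ee_rot: [0.992, 0.122, 0.001, 0.0]
ft_force: [-1.5, -1.3, 7.3]
opening: 0.0094
gripper_force: 39.9
```

```bash
python3 -m jog '[-0.3,0,0,0,0,0,0, -0.3,0,0,0,0,0,0, -0.3,0,0,-1,0,0,0, -0.3,0,0,-5,0,0,0, -0.3,-2,0,-11,0,0,0, -0.3,-6,0,-15,0,0,0, -0.3,-6,0,-15,0,0,0]'; python3 - <<'E'
from h import *
i=arm.camera_info("wrist"); im=arm.grab_frame("wrist")
print(arm.sense()["tool_pos"],arm.sense()["ee_rot"])
t=arm.grab_frame("scene"); a=cv2.resize(t[100:250,290:450],(410,384))
cv2.imwrite("pics/w7b.png",cv2.resize(np.hstack([im,a])[:,:,::-1],(800,333)))
E
```

```text
time: 22.98
tool_pos: [0.4836, 0.2549, 0.2395]
ee_rot: [0.992, 0.123, 0.003, -0.001]
ft_force: [0.5, -0.3, 1.1]
opening: 0.0308
gripper_force: 0.0
[0.48410891 0.25426219 0.23758901] [ 9.92410512e-01  1.22955902e-01  1.73836814e-03 -4.46990390e-04]
```

View pics/w7b.png

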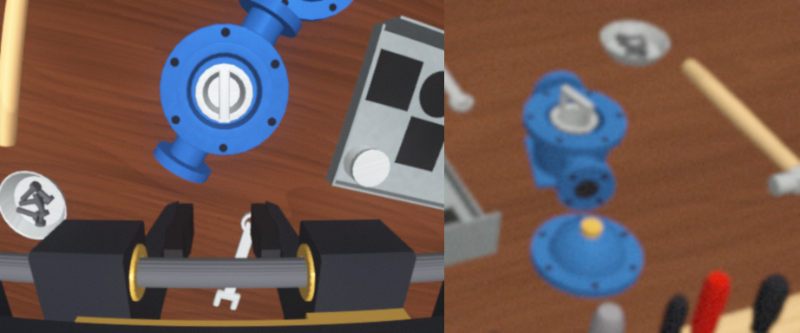

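The basket sits upright and centred in the strainer. Next I fetch the oiler.

```bash
python3 -m jog '[0.5,-1.7,5.7,0,0,0,0, 0.7,-3.4,11.5,0,0,0,0.05, 0.7,-5.1,17.2,0,0,0,0.12, 0.7,-6.8,23,0,0,0,0.12, 0.7,-8.5,28.7,0,0,0,0.12, 0.7,-10.2,34.5,0,0,0,0.12, 0.7,-12,40.2,0,0,0,0.12, 0.7,-13.7,46,0,0,0,0.12, 0.7,-15.2,51,0,0,0,0.12, 0.7,-15.4,51.7,0,0,0,0.12]'; python3 -m jog '[0.7,0,0,0,0,0,0, 0.7,0,0,0,0,0,0]'; python3 - <<'E'
from h import *
i=arm.camera_info("wrist"); im=arm.grab_frame("wrist"); import pickle; pickle.dump(i,open("w8.pkl","wb"))
print(arm.sense()["tool_pos"],arm.sense()["ee_rot"])
cv2.imwrite("pics/w8.png",im[:,:,::-1])
E
```

```text
time: 24.32
tool_pos: [0.4588, -0.2898, 0.2339]
ee_rot: [0.998, 0.059, -0.001, 0.0]
ft_force: [1.0, 0.5, -0.1]
opening: 0.0752
gripper_force: 0.0
time: 24.58
tool_pos: [0.4608, -0.2832, 0.235]
ee_rot: [0.998, 0.064, -0.0, -0.001]
ft_force: [0.6, 0.9, -0.4]
opening: 0.0751
gripper_force: 0.0
[ 0.46084784 -0.28327613  0.23521768] [ 9.97935386e-01  6.42236990e-02 -2.16385778e-04 -4.84294080e-04]
```

View pics/w8.png

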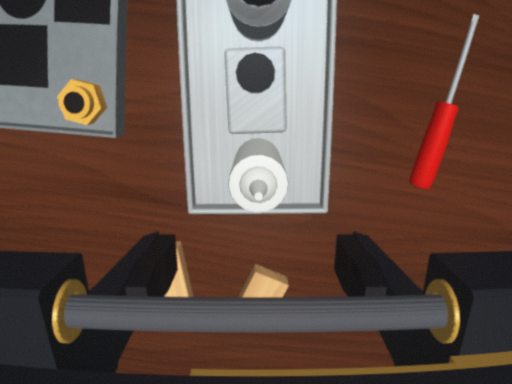

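The oiler at (258,185) stands upright, centred between the fingers.

```bash
python3 -m jog '[0.7,0,0.1,5,0,0,0, 0.7,0,0.1,10.5,0,0,0, 0.7,0,0.1,14,0,0,0, 0.7,0,0.1,15.4,0,0,0, 0.7,0,0.1,15.4,0,0,0, 0.7,0,0.1,15.4,0,0,0]'; python3 -m jog '[-0.1,0,0,0,0,0,0, -0.1,0,0,0,0,0,0, -0.1,0,0,0,0,0,0, -0.1,0,0,0,0,0,0]' 25
```

```text
time: 25.38
tool_pos: [0.4617, -0.2864, 0.083]
ee_rot: [0.998, 0.063, 0.001, 0.001]
ft_force: [0.5, 0.1, 0.7]
opening: 0.0748
gripper_force: 0.0
time: 25.88
tool_pos: [0.4608, -0.2861, 0.082]
ee_rot: [0.998, 0.063, 0.0, 0.0]
ft_force: [-0.9, 1.1, 3.9]
opening: 0.0494
gripper_force: 25.0
```

```bash
python3 -m jog '[-0.1,0,0,-4,0,0,0, -0.1,0,0,-9.5,0,0,0, -0.1,0,0,-14.5,0,0,0, -0.1,2.3,-2.5,-16,0,0,0, -0.1,6,-6.5,-16,0,0,0.05, -0.1,10,-10.5,-16,0,0,0.1, -0.1,14,-14.5,-16,0,0,0.1, -0.1,17.7,-18.3,-16,0,0,0.1, -0.1,17.7,-18.3,-16,0,0,0.1, -0.1,17.7,-18.3,-16,0,0,0.1]';python3 -m jog '[-0.1,0,0,0,0,0,0]'
```

```text
time: 27.12
tool_pos: [0.6124, -0.083, 0.2408]
ee_rot: [1.0, 0.013, -0.001, 0.0]
ft_force: [0.2, -0.9, -2.0]
opening: 0.0498
gripper_force: 25.0
time: 27.25
tool_pos: [0.6123, -0.0842, 0.2413]
ee_rot: [1.0, 0.012, -0.0, 0.0]
ft_force: [0.2, -0.3, -1.9]
opening: 0.049
gripper_force: 25.0
```

```bash
python3 -m jog '[-0.1,0.1,-0.1,5,0,0,0, -0.1,0.1,-0.1,10.5,0,0,0, -0.1,0.1,-0.1,13.8,0,0,0, -0.1,0.1,-0.1,15.2,0,0,0, -0.1,0.1,-0.1,15.6,0,0,0, -0.1,0.1,-0.1,15.7,0,0,0, -0.1,0.1,-0.1,15.8,0,0,0, -0.1,0.1,-0.1,15.9,0,0,0]'
```

```text
time: 28.25
tool_pos: [0.6147, -0.0813, 0.0834]
ee_rot: [1.0, 0.013, 0.001, 0.0]
ft_force: [0.4, 0.0, -2.0]
opening: 0.0488
gripper_force: 25.0
```

```bash
python3 -m jog '[-0.1,0,0,0.1,0,0,0, -0.1,0,0,0.1,0,0,0, -0.1,0,0,0.15,0,0,0]'
```

```text
time: 28.62
tool_pos: [0.6149, -0.0812, 0.082]
ee_rot: [1.0, 0.013, 0.001, 0.0]
ft_force: [-1.7, 0.6, 8.4]
opening: 0.0492
gripper_force: 25.0
```

```bash
python3 -m jog '[0.6,0,0,0,0,0,0, 0.6,0,0,0,0,0,0, 0.6,0,0,-5,0,0,0, 0.6,0,0,-11,0,0,0, 0.8,-0.2,3,-15.5,0,0,0, 0.8,-0.5,8.5,-15.5,0,0,-0.05, 0.8,-0.9,14,-15.5,0,0,-0.1, 0.8,-1.1,18.5,-15.5,0,0,-0.1, 0.8,-1.1,18.5,-15.5,0,0,-0.1, 0.8,-1.1,18.5,-15.5,0,0,-0.1]';python3 -m jog '[0.8,0,0,0,0,0,0]'
```

```text
time: 29.88
tool_pos: [0.6079, -0.2655, 0.2357]
ee_rot: [0.998, 0.063, -0.0, -0.001]
ft_force: [0.3, 0.1, 0.4]
opening: 0.0795
gripper_force: 0.0
time: 30.0
tool_pos: [0.6083, -0.2645, 0.236]
ee_rot: [0.998, 0.064, 0.0, -0.001]
ft_force: [0.1, 0.6, 0.2]
opening: 0.0793
gripper_force: 0.0
```

```bash
python3 -m jog '[0.8,0,0,5,0,0,0, 0.8,0,0,10.5,0,0,0, 0.8,0,0,13.8,0,0,0, 0.8,0,0,15,0,0,0, 0.8,0,0,15,0,0,0, 0.8,0,0,15,0,0,0]'; python3 -m jog '[-0.1,0,0,0,0,0,0, -0.1,0,0,0,0,0,0, -0.1,0,0,0,0,0,0, -0.1,0,0,0,0,0,0]' 30
```

```text
time: 30.75
tool_pos: [0.6092, -0.2667, 0.0879]
ee_rot: [0.998, 0.063, 0.001, 0.001]
ft_force: [0.2, 0.8, 0.0]
opening: 0.0794
gripper_force: 0.0
time: 31.25
tool_pos: [0.6081, -0.2666, 0.0864]
ee_rot: [0.998, 0.063, 0.0, 0.0]
ft_force: [-0.1, 1.7, 2.1]
opening: 0.0515
gripper_force: 30.0
```

```bash
python3 -m jog '[-0.1,0,0,-5,0,0,0, -0.1,0,0,-10.5,0,0,0, -0.1,0,0,-15.5,0,0,0, -0.1,0.4,-3,-17,0,0,0, -0.1,1.2,-8.5,-17,0,0,0.05, -0.1,2,-14,-17,0,0,0.1, -0.1,2.8,-20,-17,0,0,0.1, -0.1,3.6,-26,-17,0,0,0.1, -0.1,4.4,-31,-17,0,0,0.1, -0.1,4.6,-32.3,-17,0,0,0.1]'; python3 -m jog '[-0.1,0,0,0,0,0,0,-0.1,0,0,0,0,0,0]'
```

```text
time: 32.5
tool_pos: [0.6121, 0.0649, 0.2556]
ee_rot: [1.0, 0.016, -0.001, -0.001]
ft_force: [-0.0, -0.2, -1.5]
opening: 0.0515
gripper_force: 30.0
time: 32.75
tool_pos: [0.613, 0.057, 0.2558]
ee_rot: [1.0, 0.011, -0.0, 0.001]
ft_force: [-0.6, -0.5, -1.5]
opening: 0.0516
gripper_force: 30.0
```

```bash
python3 -m jog '[-0.1,0,-0.1,5,0,0,0, -0.1,0,-0.1,11,0,0,0, -0.1,0,-0.1,14.5,0,0,0, -0.1,0,-0.1,16.2,0,0,0, -0.1,0,-0.1,16.6,0,0,0, -0.1,0,-0.1,16.8,0,0,0, -0.1,0,-0.1,16.9,0,0,0, -0.1,0,-0.1,16.9,0,0,0]'
```

```text
time: 33.75
tool_pos: [0.6135, 0.0608, 0.0879]
ee_rot: [1.0, 0.013, 0.001, -0.0]
ft_force: [1.1, -0.1, -1.5]
opening: 0.0515
gripper_force: 30.0
```

```bash
python3 -m jog '[-0.1,0,0.1,0.1,0,0,0, -0.1,0,0.1,0.15,0,0,0, -0.1,0,0.1,0.15,0,0,0]'
```

```text
time: 34.12
tool_pos: [0.6135, 0.0598, 0.0864]
ee_rot: [1.0, 0.013, 0.001, -0.0]
ft_force: [-1.3, 0.7, 5.9]
opening: 0.0515
gripper_force: 30.0
```

```bash
python3 -m jog '[0.8,0,0,0,0,0,0, 0.8,0,0,0,0,0,0, 0.8,0,0,-5,0,0,0, 0.8,0,0,-11,0,0,0, 0.8,-1.5,5,-14.5,0,0,0, 0.8,-3,11,-14.5,0,0,-0.05, 0.8,-4.5,17,-14.5,0,0,-0.11, 0.8,-6,23,-14.5,0,0,-0.11, 0.8,-7.7,29,-14.5,0,0,-0.11, 0.8,-8.7,33.1,-14.5,0,0,-0.11]';python3 -m jog '[0.8,0,0,0,0,0,0,0.8,0,0,0,0,0,0]'
```

```text
time: 35.38
tool_pos: [0.5329, -0.277, 0.2305]
ee_rot: [0.998, 0.066, -0.0, 0.001]
ft_force: [0.6, 0.5, -0.0]
opening: 0.0792
gripper_force: 0.0
time: 35.62
tool_pos: [0.5348, -0.2723, 0.2304]
ee_rot: [0.998, 0.068, 0.0, -0.0]
ft_force: [0.6, 0.9, 0.2]
opening: 0.0795
gripper_force: 0.0
```

```bash
python3 -m jog '[0.8,0,0,5,0,0,0, 0.8,0,0,10.5,0,0,0, 0.8,0,0,13.5,0,0,0, 0.8,0,0,14.6,0,0,0, 0.8,0,0,14.6,0,0,0, 0.8,0,0,14.6,0,0,0]'; python3 -m jog '[-0.2,0,0,0,0,0,0, -0.2,0,0,0,0,0,0, -0.2,0,0,0,0,0,0, -0.2,0,0,0,0,0,0]' 30
```

```text
time: 36.38
tool_pos: [0.5358, -0.2735, 0.0861]
ee_rot: [0.998, 0.068, 0.001, 0.001]
ft_force: [-0.5, -0.4, 0.6]
opening: 0.0796
gripper_force: 0.0
time: 36.88
tool_pos: [0.5346, -0.2735, 0.0847]
ee_rot: [0.998, 0.068, 0.0, 0.0]
ft_force: [-0.4, -0.0, 0.7]
opening: 0.0438
gripper_force: 29.8
```

```bash
python3 -m jog '[-0.2,0,0,-4,0,0,0, -0.2,0,0,-9.5,0,0,0, -0.2,0,0,-14.5,0,0,0, -0.2,0.5,-3,-16,0,0,0, -0.2,1.4,-8.5,-16,0,0,0.05, -0.2,2.4,-14,-16,0,0,0.11, -0.2,3.4,-20,-16,0,0,0.11, -0.2,4.2,-25,-16,0,0,0.11, -0.2,4.3,-25.3,-16,0,0,0.11, -0.2,4.3,-25.3,-16,0,0,0.11]';python3 -m jog '[-0.2,0,0,0,0,0,0]'
```

```text
time: 38.12
tool_pos: [0.5425, -0.0174, 0.2441]
ee_rot: [1.0, 0.013, -0.001, 0.0]
ft_force: [-0.4, 0.3, -3.4]
opening: 0.044
gripper_force: 29.8
time: 38.25
tool_pos: [0.5427, -0.0188, 0.2443]
ee_rot: [1.0, 0.012, -0.0, 0.0]
ft_force: [-0.4, -0.6, -2.9]
opening: 0.0432
gripper_force: 29.8
```

```bash
python3 -m jog '[-0.2,0,0,5,0,0,0, -0.2,0,0,10.5,0,0,0, -0.2,0,0,13.8,0,0,0, -0.2,0,0,15.3,0,0,0, -0.2,0,0,15.6,0,0,0, -0.2,0,0,15.7,0,0,0, -0.2,0,0,15.8,0,0,0, -0.2,0,0,15.8,0,0,0]'
```

```text
time: 39.25
tool_pos: [0.5434, -0.0169, 0.0873]
ee_rot: [1.0, 0.013, 0.001, 0.0]
ft_force: [-0.7, 0.4, -3.9]
opening: 0.0438
gripper_force: 29.8
```

```bash
python3 -m jog '[-0.2,0,0,0.1,0,0,0, -0.2,0,0,0.2,0,0,0, -0.2,0,0,0.25,0,0,0, -0.2,0,0,0.25,0,0,0]'
```

```text
time: 39.75
tool_pos: [0.5431, -0.0169, 0.0846]
ee_rot: [1.0, 0.013, 0.0, 0.0]
ft_force: [-3.3, -1.0, 5.3]
opening: 0.0438
gripper_force: 29.8
```

Contact. I release, rise and check from the first viewpoint (0.551, -0.036, 0.295), then back off out of the top view.

```bash
python3 -m jog '[0.8,0,0,0,0,0,0, 0.8,0,0,0,0,0,0, 0.8,0,0,-5,0,0,0, 0.8,0,0,-11,0,0,0, 0.8,0.4,1,-16,0,0,0, 0.8,0.8,1.9,-21,0,0,0, 0.8,0.8,1.9,-21,0,0,0, 0.8,0.8,1.9,-21,0,0,0]'; python3 - <<'E'
from h import *
im=arm.grab_frame("wrist"); print(arm.sense()["tool_pos"])
cv2.imwrite("pics/w9.png",im[:,:,::-1])
E
python3 -m jog '[0.8,-3,6,0,0,0,0, 0.8,-5,12,0,0,0,0, 0.8,-7,18,0,0,0,0, 0.8,-9,24,0,0,0,0, 0.8,-11,30,0,0,0,0, 0.8,-11,36,0,0,0,0, 0.8,-11,40,0,0,0,0, 0.8,-11,40,0,0,0,0]' | head -2
python3 - <<'E'
from h import *
t=arm.grab_frame("top"); cv2.imwrite("pics/t9.png",t[:,:,::-1])
a=cv2.imread("pics/w1.png");b=cv2.imread("pics/w9.png");c=cv2.imread("pics/top0.png")[100:260,110:330]
d=cv2.imread("pics/t9.png")[100:260,110:330]
u=np.hstack([a[:230],b[:230]]);v=cv2.resize(np.hstack([c,d]),(1024,372))
cv2.imwrite("pics/cmp.png",cv2.resize(np.vstack([u,v]),(800,470)))
E
```

```text
time: 40.75
tool_pos: [0.5509, -0.0355, 0.2932]
ee_rot: [1.0, 0.013, -0.001, -0.0]
ft_force: [-0.3, -0.2, -1.8]
opening: 0.079
gripper_force: 0.0
[ 0.55043771 -0.03542958  0.29255625]
time: 41.8
tool_pos: [0.4495, -0.4414, 0.2914]
```

View pics/cmp.png

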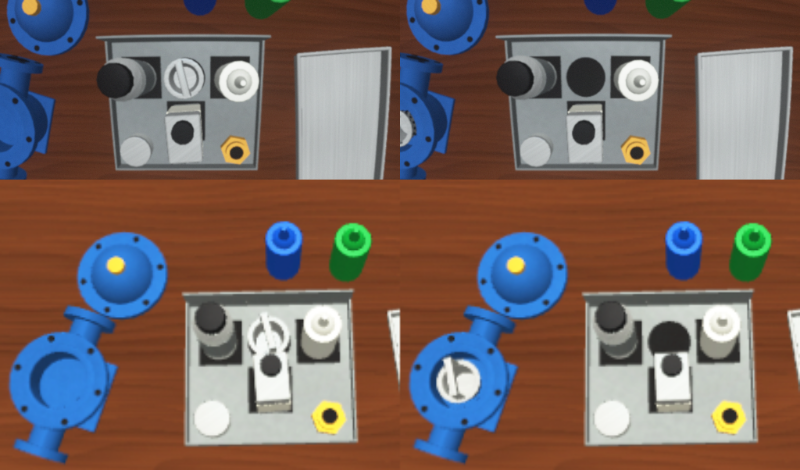

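The before and after views match. The can, oiler, tin and bystanders sit where they did at the start, within about a pixel, and the basket is seated upright in the strainer.

```bash
python3 -c "
from plant import arm; print(arm.finish_job())"
```

```text
the job is handed in; nothing more can be done
None
```

The job is handed in at about 42 s of the 141 s allowed: the basket is home in the strainer, the spray can, oiler and oil tin stand back on their spots to within about a pixel in the before/after views, and nothing was tipped or disturbed.

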